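# Straighten a slumped row of books in the desk rack

### The arm

A 6-joint arm with a two-finger parallel gripper is mounted at the origin on a cart in front of the work surface, level with it; the furniture and walls round the work are solid. World frame = base frame: x ahead of the robot, y to its left, z up, the work surface at z = 0. Lengths are in m, angles in degrees, forces in N, time in s.
With the tool pointing down it reaches from about 0.375 to 0.9 m from the base axis. Payload 3.1 kg.
Tool frame: the origin (TCP) lies at the very end of the fingers, on their centre line; the grasp point (between the pads) lies 19 mm behind it; z points along the fingers, y is the line along which they close (so a half turn about z gives the same grasp; the last joint's range is limited). The gripper opens to 87 mm and grips with 3 to 60 N. Pads are 19 mm wide; open, the fingers measure 117 mm over their backs; the gripper's body (75 mm by 190 mm) begins 51 mm behind the grasp point.
Start: joints at [59.845, 30.224, 82.088, -0, 67.689, -10.227], TCP at [0.213, 0.588, 0.223] pointing down, gripper open.
Joint ranges: [-176.69, 176.69], [-43.24, 126.21], [12.49, 139.97], [-82, 262], [0, 151.66], [-163.58, 163.58]. Speed limits (degrees/s): [159.86, 159.86, 180, 180, 180, 180].

### API

Orientations are given as a 3x3 rotation matrix whose columns are the frame's x, y, z axes.
In Python, from rig import readout, cams, bot gives the robot as it stands.
- The arm moves only by the shell command python3 -m inch 'ROWS'. ROWS is JSON, a list of rows, each a list of 5 numbers: the shift along the world's x, y, z in cm, then the turn about the world's z in degrees, then the finger opening in cm, from 0 to 8.7. In form: [[dx, dy, dz, twist, fingers], ...]. A call has 1 to 10 rows; each row is the pose to reach, as a shift and turn from the pose commanded when the call began; what a row does not reach only later rows make up. A row lasts 1/12 s, in which the tool goes at most 41.7 mm and 7.16 degrees, less where a joint would pass 70% of its speed; a pose out of reach is approached as far as the arm can. A call with a gripper value outside its range is refused whole. The fingers move at their own pace and stop on an object; the grip force is fixed at half the most. Time passes only in rows, so rows that repeat a pose let the fingers close. It gives the time, the measured TCP pose, the force, the opening and the grip force at its end, in the units of the state.
- readout.read_state(): the state, without advancing time (a new reading comes with each control period).
- cams.capture(name): name is "scene" or "side" or "wrist"; returns a dict with "image" (480x640x3 uint8, blue, green, red), "intrinsics" (3x3 intrinsics, pixels), "xyz" and "rotation" of the camera in the world; the wrist camera has in their place "tool_from_camera" (4x4, takes a point from camera to tool coordinates, whose origin is the TCP and whose axes are the flange's). Camera axes: x right, y down, z forward; pixel columns grow to the right and rows downward; lengths in m; the calibration is good to about 2 mm. A picture is of the moment at which its call begins: read the wrist's pose just before it. There is no depth.
- bot.hand_in(): hands the job in; it is judged then, once.
The state is a dict: "time_s": time; "joint_positions": joint angles; "qvel": joint speeds; "tau": joint torques, N m; "position": TCP position; "tcp_rot": TCP orientation; "force": force on the tool from outside, world axes, zero at the start; "moment": the same for the moment, N m; "opening": opening from 0.0 (shut) to 1.0 (fully open); "grasp_force": force on a finger pad.
Only numpy, scipy, OpenCV 4.12 (cv2) and the standard library are available. Lean on these libraries where they do the work, as an engineer would, in place of code of your own. Each camera call takes 0.05 s, during which the arm holds its last target. There are 200 camera calls.

### The job

Tidy the book rack on the desk without picking anything up, only pushing gently with the fingertips: push the grey diary that sticks out back in until its spine is in line with the spines of the other books, and push the rack's sliding end up against the row so that all five books stand upright and close together. Do not lift or pinch the books or the sliding end, and leave the mug, the clock, the glue stick and the highlighter where they are.

Things in the scene. Friction and masses are not known exactly. Their poses are not given: they have to be found in the camera images.
- rack: Beech book rack, fixed. Origin: middle of its underside; x from its near long edge (-62 mm), where the spines face, to the far one (+62), y along the row to the fixed end. Board 125 x 280 mm, top 14 mm above the desk, open along both long sides. Fixed end: upright panel 115 mm wide, 14 thick, inner face at y = +115, top 139 mm above the desk. The spines belong in line at x = -48 mm.
- slide_end (a joint): Travel (m) of the rack's sliding end, a panel like the fixed one, guided in a groove, towards the fixed end (rack +y): 0 = drawn out, inner face at rack y = -95 mm. Starts at 0 to 0.045, needs about 3 N, stays where left. Against the upright, closed-up row (69 mm of books) it reads 0.141 and meets a hard stop. Its inner face has a felt lining that the fingers must not touch.
- slide_face (a point): Middle of the sliding end's outer face, 94 mm above the desk and 45 mm below the panel's top (panel 115 mm wide, 14 mm thick). Pushed here along rack +y. From the bottom of this face a foot runs 29 mm outwards, its top 20 mm above the desk.
- diary_1_spine (a point): Middle of the spine of the first grey diary, against the fixed end: 150 mm tall, 105 mm deep from spine to fore-edge, 16 mm thick. Loose, 140 g. Its x runs up the book, y out of the spine, z away from the fixed end. Stands on the board; at first leans 0.2 rad, top towards the fixed end.
- diary_2_spine (a point): Middle of the spine of the second grey diary from the fixed end; it starts pulled out 30 to 55 mm beyond the others, towards the robot: 150 mm tall, 105 mm deep from spine to fore-edge, 16 mm thick. Loose, 140 g. Its x runs up the book, y out of the spine, z away from the fixed end. Stands on the board; at first leans 0.2 rad, top towards the fixed end.
- diary_3_spine (a point): Middle of the spine of the third grey diary: 150 mm tall, 105 mm deep from spine to fore-edge, 16 mm thick. Loose, 140 g. Its x runs up the book, y out of the spine, z away from the fixed end. Stands on the board; at first leans 0.2 rad, top towards the fixed end.
- purple_book_spine (a point): Middle of the spine of the purple book, fourth: 118 mm tall, 85 mm deep from spine to fore-edge, 11 mm thick. Loose, 60 g. Its x runs up the book, y out of the spine, z away from the fixed end. Stands on the board; at first leans 0.2 rad, top towards the fixed end.
- red_book_spine (a point): Middle of the spine of the red notebook, fifth and last, nearest the sliding end: 125 mm tall, 80 mm deep from spine to fore-edge, 10 mm thick. Loose, 70 g. Its x runs up the book, y out of the spine, z away from the fixed end. Stands on the board; at first leans 0.2 rad, top towards the fixed end.
- mug: Bystander, loose: spotted mug (92 mm wide, 93 mm tall) behind the work. Origin under its middle.
- clock: Bystander, loose: small black travel clock (42 x 61 x 79 mm tall) to the left. Origin under its middle.
- glue: Bystander, loose: glue stick standing upright (26 mm across, 88 mm tall), at the near right. Origin under its middle.
- marker: Bystander, loose: highlighter lying flat (112 x 20 x 16 mm), in front of the rack. Origin under its middle.

How it is judged:
By the outcome, as a careful person would: the job done as asked, in the order asked, and still so for the second after the job is handed in, with the robot touching nothing.
It also fails if it takes over 58 s, if anything falls off the work surface, if the arm or the gripper's body presses on something with over 40 N, if the wrist force passes 120 N, or if a joint passes its speed limit or range.

## Working session

There is one attempt and no reset: what is moved stays moved. The work goes in short steps, Python scripts to look and compute and a shell command to move; the robot and the scene stay as the last step left them, time stands still between calls to the robot, and variables do not carry over. Pictures are saved under pics/ and viewed, at most 10 in all, crops included, and the job is handed in when it is done.

```bash
mkdir -p pics; cat > h.py <<'E'
import numpy as np, cv2, json
from rig import readout, cams, bot
def snap(n,f):
    c=cams.capture(n); cv2.imwrite('pics/'+f,c['image']); return c
def ray(c,u,v):
    d=np.array(c['rotation'])@np.linalg.inv(np.array(c['intrinsics']))@[u,v,1.]; return np.array(c['xyz']),d
def onz(c,u,v,z):
    o,d=ray(c,u,v); return o+d*(z-o[2])/d[2]
def proj(c,p):
    q=np.array(c['intrinsics'])@(np.array(c['rotation']).T@(np.array(p)-np.array(c['xyz']))); return q[:2]/q[2]
def tri(c1,p1,c2,p2):
    (o1,d1),(o2,d2)=ray(c1,*p1),ray(c2,*p2)
    s=np.linalg.lstsq(np.c_[d1,-d2],o2-o1,rcond=None)[0]; a=o1+s[0]*d1;b=o2+s[1]*d2
    return (a+b)/2,np.linalg.norm(a-b)
E
python3 - <<'E'
from h import *
import pickle
a=snap('scene','a.png');b=snap('side','b.png');pickle.dump((a,b),open('c0.pkl','wb'))
for c in (a,b): print(c['intrinsics'],c['xyz'],c['rotation'])
s=readout.read_state();print(s['time_s'],s['position'],s['tcp_rot'],s['force'])
E
```

```text
[[611.33203205   0.         320.99373759]
 [  0.         611.33203205 233.19297858]
 [  0.           0.           1.        ]] [-0.29020617 -0.24315934  1.18567798] [[ 0.45718478 -0.68025167  0.57292211]
 [-0.88930364 -0.34168763  0.30395493]
 [-0.01100545 -0.64846529 -0.76116467]]
[[569.54566226   0.         331.78055492]
 [  0.         569.54566226 241.25943268]
 [  0.           0.           1.        ]] [0.46496475 1.06737407 0.63143722] [[-0.99383597 -0.04610194  0.10081999]
 [-0.11023675  0.50730559 -0.85468643]
 [-0.01174384 -0.86053219 -0.50926067]]
0.1 [0.21267582 0.58700885 0.22169068] [[-9.40128005e-01  3.40820293e-01 -9.28318658e-04]
 [ 3.40821423e-01  9.40126568e-01 -1.67166552e-03]
 [ 3.02999501e-04 -1.88797045e-03 -9.99998172e-01]] [-0.94869809  0.60637725  0.35003138]
```

View pics/a.png

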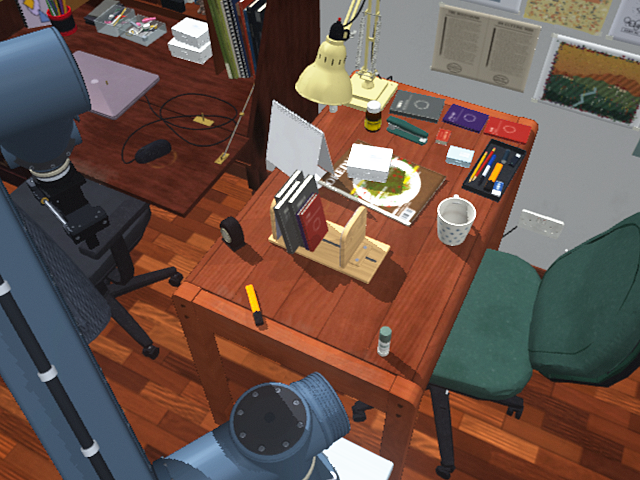

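View pics/b.png

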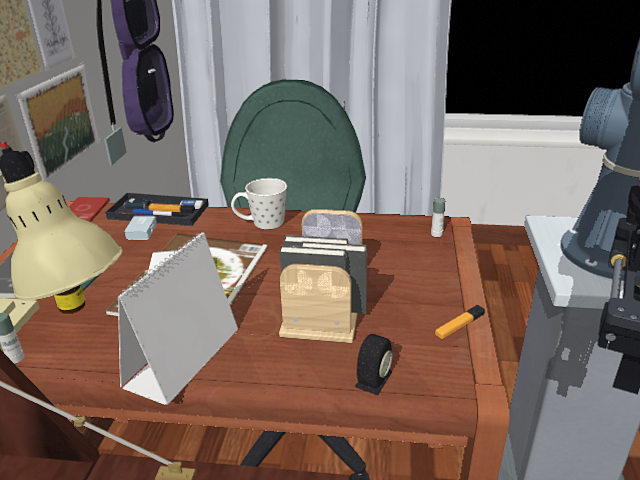

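The rack runs from about (275,235) to (385,265) in the scene view, with its fixed end at the left and the sliding end near (352,238). The clock is at (232,232), the marker at (254,305), the glue stick at (384,342) and the mug at (455,220). I'll enlarge both views next.

```bash
python3 - <<'E'
import cv2
a=cv2.imread('pics/a.png')[160:290,250:400];b=cv2.imread('pics/b.png')[200:350,265:385]
cv2.imwrite('pics/a2.png',cv2.resize(a,None,fx=4.6,fy=4.6,interpolation=2)) 
cv2.imwrite('pics/b2.png',cv2.resize(b,None,fx=4,fy=4,interpolation=2))
E
```

```text
(no output)
```

View pics/a2.png

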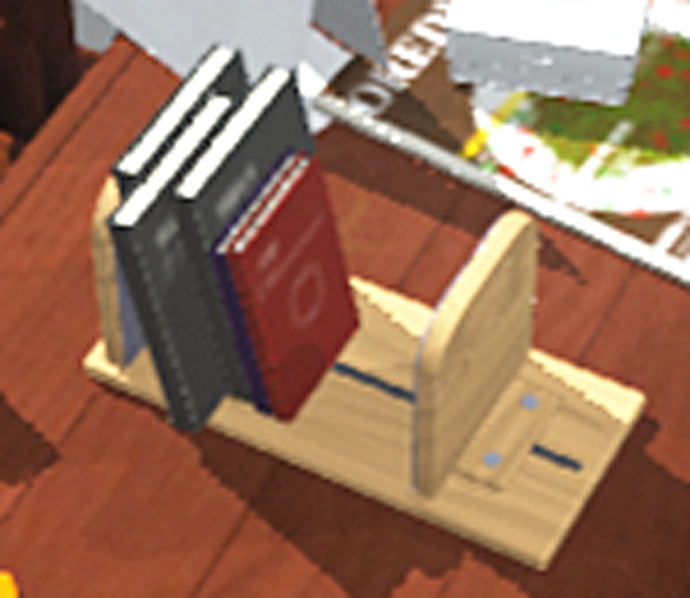

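View pics/b2.png

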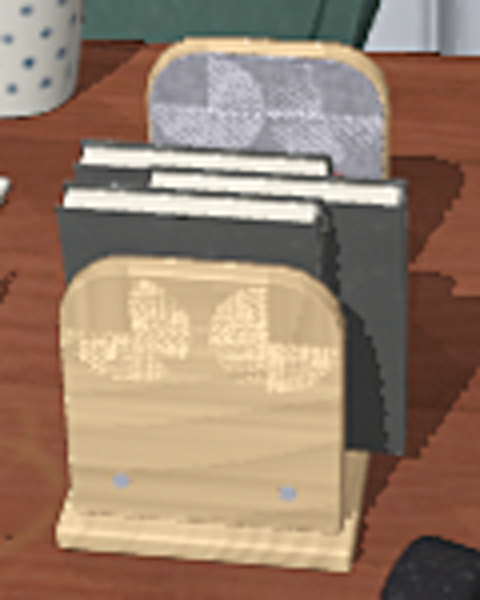

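The scene crop shows the board's top corners at about (85,362), (543,553) and (643,398). Diary 2 sticks out, with its top spine corner at (118,225) and its bottom at (185,430). The books' tops lean left, towards the fixed end.

```bash
python3 - <<'E'
from h import *
import pickle
a,b=pickle.load(open('c0.pkl','rb'))
A=lambda u,v:(u/4.6+250,v/4.6+160); B=lambda u,v:(u/4+265,v/4+200)
r=lambda x:np.round(x,4)
NL=onz(a,*A(85,362),.014);NR=onz(a,*A(543,553),.014);FR=onz(a,*A(643,398),.014)
bF=onz(b,*B(60,530),.014);bN=onz(b,*B(352,553),.014)
print(r(NL),r(NR),r(FR),'side',r(bF),r(bN))
print(np.linalg.norm(NL-NR),np.linalg.norm(FR-NR))
y=(NL-NR)[:2];yaw=np.degrees(np.arctan2(-y[0],y[1]));print('yaw',yaw, 'yaw by short', np.degrees(np.arctan2(*(FR-NR)[:2][::-1])), np.degrees(np.arctan2(*(bF-bN)[:2][::-1])))
th=np.radians(yaw);R=np.array([[np.cos(th),-np.sin(th)],[np.sin(th),np.cos(th)]])
o1=(NL+FR)[:2]/2; o2=np.mean([NL[:2]-R@[-.0625,.14],NR[:2]-R@[-.0625,-.14],FR[:2]-R@[.0625,-.14],bF[:2]-R@[.0625,.14],bN[:2]-R@[-.0625,.14]],axis=0)
print(o1,o2)
np.savez('rack.npz',o=o2,R=R)
L=lambda p:np.r_[R.T@(np.array(p)[:2]-o2),p[2]]
# tris
P,e=tri(a,A(118,225),b,B(405,205));print('d2 top spine corner(outer)',r(L(P)),e)
P,e=tri(a,A(180,190),b,B(318,222));print('d3?',r(L(P)),e)
print('d2 bottom',r(L(onz(a,*A(185,430),.016))))
print('slide bottom near outer',r(L(onz(a,*A(425,495),.014))))
print('foot outer top corners',r(L(onz(a,*A(497,488),.02))))
for n,p in dict(clock=(232,246),glue=(384,355),m1=(249,286),m2=(260,323),mug=(453,243)).items(): 
  q=onz(a,*p,0.0);print(n,r(q),r(L(q)))
E
```

```text
[0.5166 0.3339 0.014 ] [0.5119 0.0588 0.014 ] [0.6295 0.0532 0.014 ] side [0.6406 0.3378 0.014 ] [0.5176 0.3406 0.014 ]
0.27513157423693324 0.11774766331700147
yaw -0.9938772475584385 yaw by short -2.7031940284011218 -1.330497269124667
[0.57306266 0.1935564 ] [0.57525385 0.19665442]
d2 top spine corner(outer) [-0.075   0.0964  0.156 ] 0.0020640738290788763
d3? [-0.0355  0.0876  0.1432] 0.01140147822327941
d2 bottom [-0.0779  0.0634  0.016 ]
slide bottom near outer [-0.0559 -0.0685  0.014 ]
foot outer top corners [-0.0385 -0.1015  0.02  ]
clock [0.4645 0.4105 0.    ] [-0.1145  0.2119  0.    ]
glue [ 0.3542 -0.0514  0.    ] [-0.2167 -0.2518  0.    ]
m1 [0.3788 0.3079 0.    ] [-0.1984  0.1078  0.    ]
m2 [0.3022 0.2316 0.    ] [-0.2736  0.0302  0.    ]
mug [ 0.722  -0.0801  0.    ] [ 0.1516 -0.2742  0.    ]
```

```bash
python3 -m inch '[[10,-15,0,10,0],[22.7,-30.7,0,18.8,0],[22.7,-30.7,0,18.8,0],[22.7,-30.7,0,18.8,0],[22.7,-30.7,0,18.8,0],[22.7,-30.7,0,18.8,0],[22.7,-30.7,0,18.8,0],[22.7,-30.7,0,18.8,0],[22.7,-30.7,0,18.8,0],[22.7,-30.7,0,18.8,0]]'
python3 -m inch '[[0,0,-4,0,0],[0,0,-8,0,0],[0,0,-11.6,0,0],[0,0,-11.6,0,0],[0,0,-11.6,0,0],[0,0,-11.6,0,0]]'
```

```text
time_s: 0.93
position: [0.4437, 0.2763, 0.2224]
tcp_rot: [[-1.0, 0.024, 0.002], [0.024, 1.0, -0.002], [-0.002, -0.002, -1.0]]
force: [-0.4, -0.6, 0.5]
opening: 0.325
grasp_force: 0.0
time_s: 1.43
position: [0.4408, 0.2813, 0.1078]
tcp_rot: [[-1.0, 0.019, 0.002], [0.019, 1.0, 0.001], [-0.002, 0.001, -1.0]]
force: [0.4, 0.5, -0.4]
opening: 0.008
grasp_force: 0.0
```

```bash
python3 - <<'E'
from h import *
import pickle
s=readout.read_state();a=snap('scene','a3.png');w=snap('wrist','w3.png');pickle.dump((s,a,w),open('c1.pkl','wb'))
i=cv2.resize(a['image'][160:300,230:400],None,fx=2.35,fy=2.35,interpolation=2)
j=cv2.resize(w['image'],(400,300));H=max(i.shape[0],300)
p=lambda m:cv2.copyMakeBorder(m,0,H-m.shape[0],0,0,0)
cv2.imwrite('pics/m3.png',np.hstack([p(i),p(j)]));print(i.shape,w['tool_from_camera'])
E
```

```text
(329, 400, 3) [[ 1.85291870e-03 -9.61280981e-01 -2.75563863e-01  7.45989342e-02]
 [ 9.99998217e-01  1.68081557e-03  8.60705579e-04  3.79831516e-04]
 [-3.64207873e-04 -2.75564966e-01  9.61282381e-01 -1.62308871e-01]
 [ 0.00000000e+00  0.00000000e+00  0.00000000e+00  1.00000000e+00]]
```

View pics/m3.png

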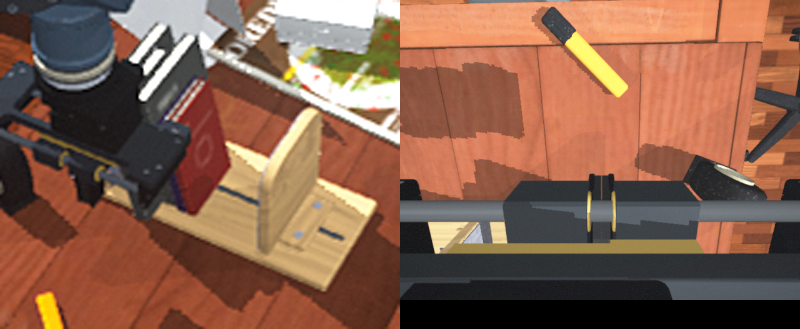

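The scene view shows the gripper in front of diary 2 with the fingers shut. The wrist view shows the fingertips at (600,210), the marker at (590,55), and the clock clear at (730,180). Next comes a slow push.

```bash
python3 -m inch '[[2,0,-0.2,0,0],[3.5,0,-0.2,0,0],[3.8,0,-0.2,0,0],[3.8,0,-0.2,0,0],[3.8,0,-0.2,0,0]]'
python3 -m inch '[[0.3,0,0,0,0],[0.6,0,0,0,0],[0.9,0,0,0,0],[1.2,0,0,0,0],[1.2,0,0,0,0]]'
python3 -m inch '[[0.3,0,0,0,0],[0.6,0,0,0,0],[0.9,0,0,0,0],[1.2,0,0,0,0],[1.2,0,0,0,0]]'
```

```text
time_s: 1.95
position: [0.4776, 0.2807, 0.1058]
tcp_rot: [[-1.0, 0.02, 0.001], [0.02, 1.0, 0.0], [-0.001, 0.0, -1.0]]
force: [0.1, -0.5, 0.6]
opening: 0.005
grasp_force: 0.0
time_s: 2.37
position: [0.4902, 0.2806, 0.1045]
tcp_rot: [[-1.0, 0.02, -0.0], [0.02, 1.0, 0.0], [0.0, -0.0, -1.0]]
force: [-1.0, 0.9, -0.3]
opening: 0.002
grasp_force: 0.2
time_s: 2.78
position: [0.5026, 0.2804, 0.1045]
tcp_rot: [[-1.0, 0.02, 0.0], [0.02, 1.0, -0.0], [-0.0, -0.0, -1.0]]
force: [-1.2, -0.9, 0.1]
opening: 0.004
grasp_force: 0.4
```

```bash
python3 -m inch '[[0.2,0,0,0,0],[0.4,0,0,0,0],[0.6,0,0,0,0],[0.8,0,0,0,0],[0.8,0,0,0,0]]'
python3 -m inch '[[0.1,0,0,0,0],[0.2,0,0,0,0],[0.3,0,0,0,0],[0.3,0,0,0,0]]'
python3 -m inch '[[0.1,0,0,0,0],[0.2,0,0,0,0],[0.3,0,0,0,0],[0.3,0,0,0,0]]'
```

```text
time_s: 3.2
position: [0.5107, 0.2805, 0.1046]
tcp_rot: [[-1.0, 0.02, 0.001], [0.02, 1.0, 0.0], [-0.001, 0.0, -1.0]]
force: [-0.5, -0.1, -0.9]
opening: 0.007
grasp_force: 0.5
time_s: 3.53
position: [0.5131, 0.2805, 0.1046]
tcp_rot: [[-1.0, 0.02, 0.0], [0.02, 1.0, -0.0], [-0.0, -0.0, -1.0]]
force: [-2.1, -0.8, 0.8]
opening: 0.005
grasp_force: 0.8
time_s: 3.87
position: [0.5164, 0.2806, 0.1046]
tcp_rot: [[-1.0, 0.02, 0.001], [0.02, 1.0, 0.0], [-0.001, 0.0, -1.0]]
force: [-1.0, -0.2, 0.1]
opening: 0.004
grasp_force: 0.7
```

```bash
python3 -m inch '[[-3,0,0,0,0],[-7,0,0,0,0],[-11,0,5,0,0],[-15,0,10,0,0],[-15,0,10,0,0],[-15,0,10,0,0],[-15,0,10,0,0]]'
python3 - <<'E'
from h import *
import pickle
a=snap('scene','a4.png');b=snap('side','b4.png');w=snap('wrist','w4.png');pickle.dump((a,b),open('c2.pkl','wb'))
i=cv2.resize(a['image'][160:260,255:335],None,fx=5.5,fy=5.5,interpolation=2)
j=cv2.resize(b['image'][220:320,270:375],None,fx=3.42,fy=3.42,interpolation=2);H=550
p=lambda m:cv2.copyMakeBorder(m,0,H-m.shape[0],0,0,0)
cv2.imwrite('pics/m4.png',np.hstack([p(i),p(j)]))
E
```

```text
time_s: 4.45
position: [0.367, 0.2817, 0.207]
tcp_rot: [[-1.0, 0.018, 0.007], [0.018, 1.0, 0.003], [-0.007, 0.003, -1.0]]
force: [-0.6, -0.1, 0.0]
opening: 0.007
grasp_force: 0.0
```

View pics/m4.png

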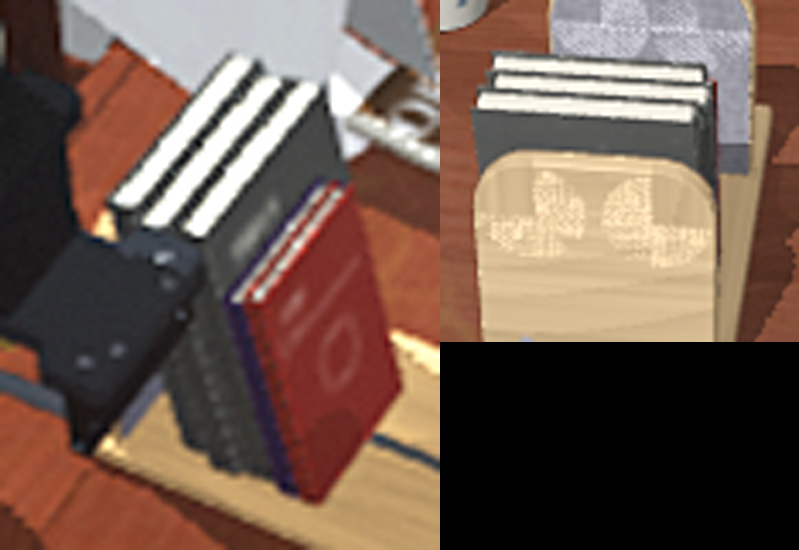

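Diary 2 now looks nearly in line. The spine-side page-top corners in the scene are d1 (117,200), d2 (148,220) and d3 (188,235). In the side view the right ends are d1 (693,115), d2 (707,98) and d3 (704,75).

```bash
python3 - <<'E'
from h import *
import pickle
a,b=pickle.load(open('c2.pkl','rb'));d=np.load('rack.npz');o,R=d['o'],d['R']
L=lambda p:np.round(np.r_[R.T@(p[:2]-o),p[2]],4)
A=lambda u,v:(u/5.5+255,v/5.5+160);B=lambda u,v:((u-440)/3.42+270,v/3.42+220)
for k,(p,q) in enumerate([((117,200),(693,115)),((148,220),(707,98)),((188,235),(704,75))]):
  P,e=tri(a,A(*p),b,B(*q));print(k+1,L(P),round(e,4),L(onz(a,*A(*p),.16)),L(onz(b,*B(*q),.16)))
E
```

```text
1 [-0.0419  0.1138  0.1595] 0.0005 [-0.042   0.1135  0.16  ] [-0.0422  0.1149  0.16  ]
2 [-0.0461  0.0965  0.1588] 0.0017 [-0.046   0.0959  0.16  ] [-0.047   0.0993  0.16  ]
3 [-0.0439  0.0773  0.1588] 0.0014 [-0.0457  0.0766  0.16  ] [-0.0435  0.0786  0.16  ]
```

```bash
python3 -m inch '[[0,0,-4,0,0],[4,0,-8,0,0],[8,0,-10.2,0,0],[11,0,-10.2,0,0],[13,0,-10.2,0,0],[14,0,-10.2,0,0],[14.6,0,-10.2,0,0],[14.6,0,-10.2,0,0]]'
python3 -m inch '[[0.2,0,0,0,0],[0.4,0,0,0,0],[0.5,0,0,0,0],[0.6,0,0,0,0],[0.6,0,0,0,0],[0.6,0,0,0,0]]'
```

```text
time_s: 5.27
position: [0.5124, 0.2801, 0.1014]
tcp_rot: [[-1.0, 0.021, -0.001], [0.021, 1.0, -0.0], [0.001, -0.0, -1.0]]
force: [0.1, -0.1, 0.2]
opening: 0.001
grasp_force: 0.0
time_s: 5.77
position: [0.5172, 0.2807, 0.1028]
tcp_rot: [[-1.0, 0.019, -0.001], [0.019, 1.0, -0.0], [0.001, -0.0, -1.0]]
force: [-1.2, -0.4, 0.5]
opening: 0.007
grasp_force: 0.7
```

```bash
python3 -m inch '[[0.1,0,0,0,0],[0.2,0,0,0,0],[0.25,0,0,0,0],[0.25,0,0,0,0]]'
python3 -m inch '[[-3,0,0,0,0],[-7,0,0,0,0],[-11,0,5,0,0],[-15,0,12,0,0],[-15,0,12,0,0],[-15,0,12,0,0],[-15,0,12,0,0]]'
python3 - <<'E'
from h import *
import pickle
a=snap('scene','a5.png');b=snap('side','b5.png');pickle.dump((a,b),open('c3.pkl','wb'))
i=cv2.resize(a['image'][160:210,265:320],None,fx=8,fy=8,interpolation=2)
j=cv2.resize(b['image'][230:270,325:370],None,fx=8,fy=8,interpolation=2);H=400
p=lambda m:cv2.copyMakeBorder(m,0,H-m.shape[0],0,0,0)
cv2.imwrite('pics/m5.png',np.hstack([p(i),p(j)]))
E
```

```text
time_s: 6.1
position: [0.5203, 0.2806, 0.1026]
tcp_rot: [[-1.0, 0.02, -0.0], [0.02, 1.0, 0.0], [0.0, 0.0, -1.0]]
force: [-1.5, -0.1, 0.2]
opening: 0.006
grasp_force: 0.9
time_s: 6.68
position: [0.3707, 0.2816, 0.2264]
tcp_rot: [[-1.0, 0.018, 0.007], [0.018, 1.0, 0.003], [-0.007, 0.003, -1.0]]
force: [-0.3, -1.1, -0.5]
opening: 0.003
grasp_force: 0.0
```

View pics/m5.png

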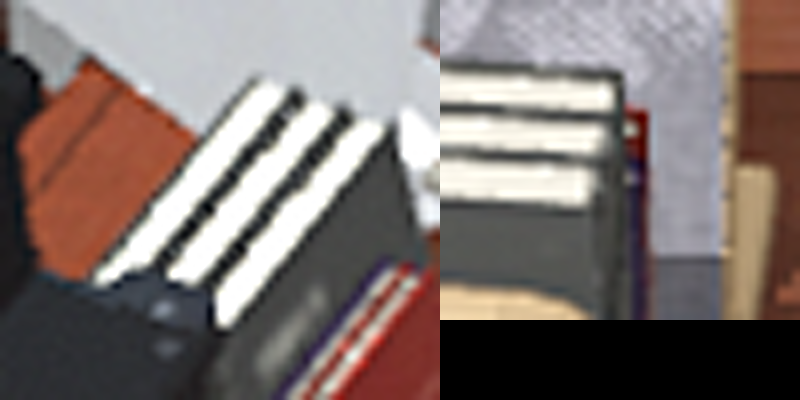

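In the side crop the page corners are d1 (590,195), d2 (605,145) and d3 (613,95). The red book's corner is at (645,130), slightly further out.

```bash
python3 - <<'E'
from h import *
import pickle
a,b=pickle.load(open('c3.pkl','rb'));d=np.load('rack.npz');o,R=d['o'],d['R']
L=lambda p:np.round(np.r_[R.T@(p[:2]-o),p[2]],4)
B=lambda u,v:((u-440)/8+325,v/8+230);A=lambda u,v:(u/8+265,v/8+160)
for q in [(590,208),(605,153),(613,107)]: print(L(onz(b,*B(*q),.159)))
print('red',L(onz(b,*B(647,112),.137)))
for q in [(262,78),(318,100),(378,122)]: print('fore',L(onz(a,*A(*q),.159)))
E
```

```text
[-0.0424  0.1203  0.159 ]
[-0.0431  0.0995  0.159 ]
[-0.0428  0.0816  0.159 ]
red [-0.0464  0.0462  0.137 ]
fore [0.0596 0.1138 0.159 ]
fore [0.0591 0.0941 0.159 ]
fore [0.0591 0.0735 0.159 ]
```

```bash
python3 -m inch '[[4,-6,0,-14,0],[8,-10,0,-28,0],[12,-14,0,-42,0],[16,-18,0,-56,0],[20.3,-21,0,-70,0],[20.3,-21,0,-80,0],[20.3,-21,0,-90,0],[20.3,-21,0,-90,0],[20.3,-21,0,-90,0],[20.3,-21,0,-90,0]]'
python3 -m inch '[[0,0,0,0,0],[0,0,0,0,0]]'
```

```text
time_s: 7.62
position: [0.5745, 0.0686, 0.2197]
tcp_rot: [[-0.288, 0.958, -0.003], [0.958, 0.288, 0.0], [0.001, -0.003, -1.0]]
force: [-0.5, 0.1, -0.6]
opening: 0.001
grasp_force: 0.0
time_s: 7.78
position: [0.5736, 0.0699, 0.2206]
tcp_rot: [[-0.299, 0.954, -0.003], [0.954, 0.299, -0.0], [0.001, -0.002, -1.0]]
force: [0.4, -0.1, -0.7]
opening: 0.008
grasp_force: 0.0
```

```bash
python3 -m inch '[[0,0,0,-7,0],[0,0,0,-14,0],[0,0,0,-18.5,0],[0,0,-4,-18.5,0],[0,0,-8,-18.5,0],[0,0,-12,-18.5,0],[0,0,-13.8,-18.5,0],[0,0,-13.8,-18.5,0],[0,0,-13.8,-18.5,0]]'
python3 -m inch '[[0,1,0,0,0],[0,2,0,0,0],[0,3,0,0,0],[0.1,4,0,0,0],[0.1,4.5,0,0,0],[0.1,4.5,0,0,0]]'
python3 -m inch '[[0,0.5,0,0,0],[0,1,0,0,0],[0,1.5,0,0,0],[0.1,2,0,0,0],[0.1,2,0,0,0],[0.1,2,0,0,0]]'
```

```text
time_s: 8.53
position: [0.5729, 0.0706, 0.0832]
tcp_rot: [[0.02, 1.0, -0.003], [1.0, -0.02, 0.0], [0.0, -0.003, -1.0]]
force: [0.6, 0.5, 1.0]
opening: 0.002
grasp_force: 0.0
time_s: 9.03
position: [0.5751, 0.1172, 0.0855]
tcp_rot: [[0.019, 1.0, 0.002], [1.0, -0.019, 0.0], [0.0, 0.002, -1.0]]
force: [0.1, -0.2, 0.8]
opening: 0.002
grasp_force: 0.0
time_s: 9.53
position: [0.575, 0.1363, 0.0842]
tcp_rot: [[0.022, 1.0, -0.001], [1.0, -0.022, 0.001], [0.001, -0.001, -1.0]]
force: [0.7, -0.3, -0.5]
opening: 0.006
grasp_force: 0.0
```

```bash
python3 - <<'E'
from h import *
a=snap('scene','a6.png')
cv2.imwrite('pics/m6.png',cv2.resize(a['image'][150:290,240:410],None,fx=4,fy=4,interpolation=2))
E
```

```text
(no output)
```

View pics/m6.png

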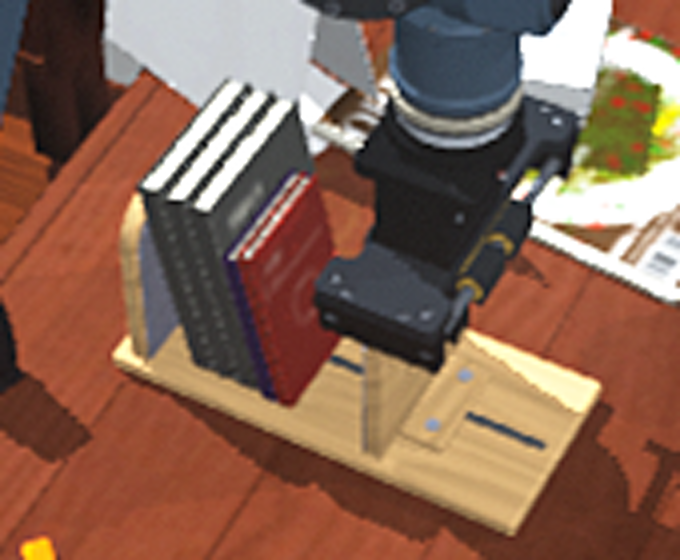

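The slide is moving: its near foot went from image (342,268) to (333,264), and the gripper is clear of the books. I'll keep pushing.

```bash
python3 -m inch '[[0,0.4,0,0,0],[0,0.8,0,0,0],[0,1.2,0,0,0],[0,1.6,0,0,0],[0,2,0,0,0],[0.1,2.4,0,0,0],[0.1,2.8,0,0,0],[0.1,3.2,0,0,0],[0.1,3.6,0,0,0],[0.1,4,0,0,0]]'
python3 -m inch '[[0,0.3,0,0,0],[0,0.6,0,0,0],[0,0.9,0,0,0],[0,1.2,0,0,0],[0,1.5,0,0,0],[0,1.8,0,0,0],[0,2.1,0,0,0],[0.1,2.4,0,0,0]]'
python3 -m inch '[[0,0.2,0,0,0],[0,0.4,0,0,0],[0,0.6,0,0,0],[0,0.8,0,0,0]]'
```

```text
time_s: 10.42
position: [0.5761, 0.176, 0.0843]
tcp_rot: [[0.022, 1.0, -0.001], [1.0, -0.022, -0.0], [-0.0, -0.001, -1.0]]
force: [0.6, -3.6, -3.7]
opening: 0.005
grasp_force: 1.7
time_s: 11.08
position: [0.5768, 0.1989, 0.0846]
tcp_rot: [[0.022, 1.0, -0.002], [1.0, -0.022, -0.001], [-0.002, -0.002, -1.0]]
force: [-2.9, -5.2, 0.1]
opening: 0.005
grasp_force: 3.0
time_s: 11.42
position: [0.577, 0.2069, 0.0846]
tcp_rot: [[0.022, 1.0, -0.001], [1.0, -0.022, -0.001], [-0.001, -0.001, -1.0]]
force: [-0.8, -5.8, -1.3]
opening: 0.001
grasp_force: 2.9
```

```bash
for i in 1; do python3 -m inch '[[0,0.2,0,0,0],[0,0.4,0,0,0],[0,0.6,0,0,0],[0,0.8,0,0,0]]' | grep -E 'pos|force'
python3 -m inch '[[0,0.1,0,0,0],[0,0.2,0,0,0],[0,0.3,0,0,0]]'| grep -E 'pos|force'; 
python3 -m inch '[[0,0.1,0,0,0],[0,0.2,0,0,0],[0,0.3,0,0,0]]'| grep -E 'pos|force'; done
```

```text
position: [0.5773, 0.2149, 0.0845]
force: [-0.9, -5.4, -2.0]
grasp_force: 2.8
position: [0.5773, 0.2153, 0.0846]
force: [-0.4, -15.8, 0.0]
grasp_force: 8.3
position: [0.5772, 0.2152, 0.0847]
force: [-0.5, -25.1, 2.0]
grasp_force: 12.8
```

The force rises sharply at y = 0.215, which is the stop. I'll back off and look.

```bash
python3 -m inch '[[0,-1,0,0,0],[0,-4,0,0,0],[0,-8,0,0,0],[0,-12,3,0,0],[0,-16,6,0,0],[0,-18,10,0,0],[0,-18,10,0,0],[0,-18,10,0,0],[0,-18,10,0,0]]'
python3 - <<'E'
from h import *
import pickle
a=snap('scene','a7.png');b=snap('side','b7.png');pickle.dump((a,b),open('c4.pkl','wb'))
i=cv2.resize(a['image'][160:280,250:350],None,fx=5,fy=5,interpolation=2)
j=cv2.resize(b['image'][220:320,305:380],None,fx=4,fy=4,interpolation=2);H=600
p=lambda m:cv2.copyMakeBorder(m,0,H-m.shape[0],0,0,0)
cv2.imwrite('pics/m7.png',np.hstack([p(i),p(j)]))
E
```

```text
time_s: 13.0
position: [0.5789, 0.0416, 0.1862]
tcp_rot: [[0.023, 1.0, 0.005], [1.0, -0.023, 0.001], [0.001, 0.005, -1.0]]
force: [-0.2, -0.3, 0.2]
opening: 0.004
grasp_force: 0.0
```

View pics/m7.png

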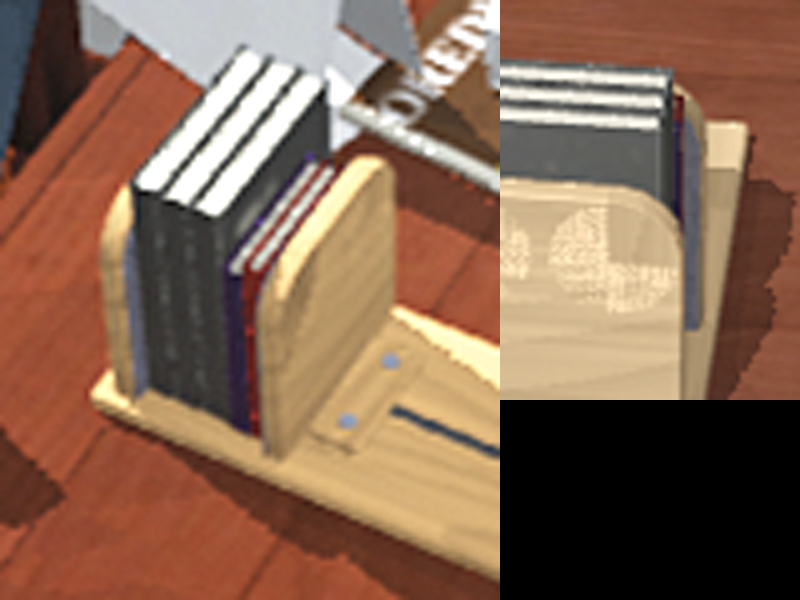

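The books stand upright and closed up against the sliding end. In the scene view the top near corners are d1 (140,188), d2 (175,202) and d3 (208,215). In the side view they are d1 (657,135), d2 (661,112) and d3 (671,90). I'll check these numerically.

```bash
python3 - <<'E'
from h import *
import pickle
a,b=pickle.load(open('c4.pkl','rb'));d=np.load('rack.npz');o,R=d['o'],d['R']
L=lambda p:np.round(np.r_[R.T@(p[:2]-o),p[2]],4)
B=lambda u,v:((u-500)/4+305,v/4+220);A=lambda u,v:(u/5+250,v/5+160)
for p,q in [((140,188),(659,139)),((175,202),(662,112)),((208,215),(667,93))]:
  print(L(onz(a,*A(*p),.163)),L(onz(b,*B(*q),.163)))
print('fore',[L(onz(a,*A(*p),.163)) for p in [(248,50),(285,65),(318,78)]])
print('purple,red',L(onz(a,*A(235,270),.132)),L(onz(a,*A(252,268),.138)),'slide',L(onz(a,*A(272,458),.014)))
print('bottom spines d2',L(onz(a,*A(190,405),.016)),'purple',L(onz(a,*A(237,428),.016)),'red',L(onz(a,*A(254,435),.016)))
E
```

```text
[-0.046   0.1062  0.163 ] [-0.0443  0.1228  0.163 ]
[-0.0461  0.0873  0.163 ] [-0.0433  0.1027  0.163 ]
[-0.0462  0.0697  0.163 ] [-0.0437  0.0879  0.163 ]
fore [array([0.0573, 0.1072, 0.163 ]), array([0.0565, 0.0863, 0.163 ]), array([0.056, 0.068, 0.163])]
purple,red [-0.0462  0.0569  0.132 ] [-0.0461  0.0476  0.138 ] slide [-0.0553  0.0364  0.014 ]
bottom spines d2 [-0.0461  0.0882  0.016 ] purple [-0.0481  0.0602  0.016 ] red [-0.0481  0.0505  0.016 ]
```

```bash
python3 -c "
from rig import bot;print(bot.hand_in())"
```

```text
the job is handed in; nothing more can be done
None
```

I pushed the grey diary back in line (the top spine corners I measured agree to within a few millimetres) and slid the rack end up to its stop. All five books stand upright and close together, nothing was lifted or pinched, and I kept clear of the mug, clock, glue stick and highlighter; the job is handed in, but it gave back no verdict.

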